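# Scrap the stop button with the worn spring

### The job

Four red latching stop buttons stand in the plywood rack; one has a worn spring and must not go back into the control box. Find it as we check them on the bench: push a red head straight down, building up to about 9 N - a sound button holds and springs back out, the worn one gives way at about 6 N; follow it down until it clicks and stays in. Lift the clicked-in button out and set it in the blue scrap bin; leave the three sound ones standing in the rack with their heads still out, never load a head with more than 20 N, and do not disturb the other things on the bench.

Things in the scene. Friction and masses are not known exactly. Their poses are not given: they have to be found in the camera images.
- rack: fixed plywood rack, 96 (x) x 264 (y) x 16 mm, with four wells 11 mm deep in a row along its y axis at y = -99, -33, 33 and 99 mm; each well is 48 (x) x 40 (y) mm, its floor 5 mm above the bench. Origin: centre of its underside. Turned about the vertical by up to 0.35 rad. One stop button stands upright in each well with up to 2.5 mm of play; all four look the same, about 150 g.
- bin: fixed blue plastic scrap bin, open on top, 180 (x) x 150 (y) x 50 mm high, walls and floor 4 mm. Origin: centre of its underside, on the bench. Turned about the vertical by up to 0.35 rad.
- well_1 (a point): centre of the floor of the rack's well at y = -99 mm, axes as the rack's; the button stands on it. Heights above this floor: black block 44 (x) x 36 (y) mm up to 40 mm, its top 29 mm proud of the rack, to be gripped across the 44 mm; yellow collar 38 mm across up to 48 mm; red mushroom head 32 mm across, 15 mm high, top at 72 to 77 mm (caps are screwed on unevenly), 5 mm lower when clicked in.
- well_2 (a point): centre of the floor of the rack's well at y = -33 mm, axes as the rack's; the same kind of button stands on it, red head's top 72 to 77 mm above this floor while out.
- well_3 (a point): centre of the floor of the rack's well at y = 33 mm, axes as the rack's; the same kind of button stands on it, red head's top 72 to 77 mm above this floor while out.
- well_4 (a point): centre of the floor of the rack's well at y = 99 mm, axes as the rack's; the same kind of button stands on it, red head's top 72 to 77 mm above this floor while out.
- latch_1 (a joint): inward travel (m) of one button's latch, which carries its red head: 0 out, 0.005 clicked in, hard stop. Which well it is in differs each time. Body latch_1 is the latch with the head; origin: centre of the block's underside while out. The head first gives 8 N/mm on a cushion spring and returns when let go; at 13 to 15 N if sound, about 6 N if worn, the latch snaps in for good.
- latch_2 (a joint): the same for another button's head; which well it is in differs each time. When a latch gives way, follow it down: its resistance falls to nothing 2.5 mm in, and from there it pulls itself in against the stop; let go earlier and it comes out again. Body latch_2 is that latch with the head; origin: centre of the block's underside while out.
- latch_3 (a joint): the same for another button's head; which well it is in differs each time. Body latch_3 is that latch with the head; origin: centre of the block's underside while out.
- latch_4 (a joint): the same for another button's head; which well it is in differs each time. Body latch_4 is that latch with the head; origin: centre of the block's underside while out.
- ear_defenders: loose ear defenders, two orange cups 80 mm high on a black headband, about 220 x 210 mm, lying beyond the work; leave alone. Origin: on the bench between the cups.
- safety_glasses: loose safety glasses, blue frame, about 145 x 130 x 50 mm; leave alone. Origin: on the bench under the bridge.
- c_clamp: loose steel C-clamp lying flat, about 190 x 150 x 24 mm; leave alone. Origin: on the bench inside the C.
Things that resemble listed ones, but are neither listed nor needed, are in the scene too. What is shaped like the part that bears latch_3 but orange is not meant.

How it is judged:
By the outcome, as a careful person would: the job done as asked, in the order asked, and still so for the second after the job is handed in, with the robot touching nothing.
It also fails if it takes over 61 s, if anything falls off the work surface, if the arm or the gripper's body presses on something with over 40 N, if the wrist force passes 120 N, or if a joint passes its speed limit or range.

### The arm

A 6-joint arm with a two-finger parallel gripper is mounted at the origin on the work surface. World frame = base frame: x ahead of the robot, y to its left, z up, the work surface at z = 0. Lengths are in m, angles in rad, forces in N, time in s.
With the tool pointing down it reaches from about 0.35 to 0.925 m from the base axis. Payload 6.4 kg.
Tool frame: the origin (TCP) lies between the finger pads; the fingertips stand 22 mm ahead of it and the grasp point (between the pads) lies 3 mm ahead of it; z points along the fingers, y is the direction in which the jaws open and shut (so a half turn about z gives the same grasp; the last joint's range is limited). The gripper opens to 94 mm and grips with 3 to 60 N. Pads are 16 mm wide; open, the fingers measure 119 mm over their backs; the gripper's body (75 mm by 177 mm) begins 78 mm behind the grasp point.
Start: joints at [-1.458, 0.245, 1.558, -0, 1.339, -0.174], TCP at [0.184, -0.623, 0.227] pointing down, gripper open.
Joint ranges: [-3.13, 3.13], [-1.02, 2.26], [0.13, 2.54], [-0.95, 4.09], [0.21, 2.88], [-2.74, 2.74]. Speed limits (rad/s): [2.57, 2.57, 3.14, 3.14, 3.14, 3.14].

### API

Orientations are given as a unit quaternion [w, x, y, z].
In Python, from rig import manip gives the robot as it stands. The module is installed in compiled form; this text tells all that it offers.
- The arm moves only by the tool servo_tool, never from a script. Its argument "steps" is a list of rows, each an object with "linear": the shift along the tool's x, y, z in cm, a list of three; "twist": the turn, a rotation vector about the tool's x, y, z in degrees, a list of three; "gripper": the gripper's target within -1 to 1 (fully open at 1, half-way at 0, shut at -1). A call has exactly 5 rows; each row shifts and turns the commanded pose from where the row before left it, along the tool's axes as they then stand; what a row does not reach is not made up. A row lasts 1/10 s, in which the tool goes at most 50 mm and 8.59 degrees, less where a joint would pass 70% of its speed; a pose out of reach is approached as far as the arm can. A call with a gripper value outside its range is refused whole. The fingers move at their own pace and stop on an object; "squeeze" is the grip in N (left out, the last holds). Time passes only in rows, so rows that do not move let the fingers close, or fill a call up. It gives the time, the measured TCP pose, the force and the opening at its end, in the units of the state.
- manip.observe(): the state, without advancing time (a new reading comes with each control period).
- manip.grab_frame(name): name is "scene" or "top" or "wrist"; returns a dict with "frame" (384x512x3 uint8, red, green, blue), "range_z" (384x512 float32, m along the optical axis (not along the pixel's ray), 0 where there is no reading), "vertical_fov" (degrees; the focal length in pixels is half the picture's height over the tangent of half this angle, whatever the lens; pixels are square), "cx", "cy" (the principal point, pixels), "pose" (4x4, takes a point from camera to world coordinates). Camera axes: x right, y down, z forward; pixel columns grow to the right and rows downward; lengths in m; the calibration is good to about 2 mm. A picture is of the moment at which its call begins.
- manip.finish_job(): hands the job in, once; it reports no verdict.
The state is a dict: "time": time; "joints": joint angles; "joint_vel": joint speeds; "effort": joint torques, N m; "position": TCP position; "tool_rot": TCP orientation; "contact_force": force on the tool from outside, world axes, zero at the start; "wrist_torque": the same for the moment, N m; "finger_gap": finger opening in m.
Only numpy, scipy, OpenCV 4.12 (cv2) and the standard library are available. Lean on these libraries where they do the work, as an engineer would, in place of code of your own. Each camera call takes 0.05 s, during which the arm holds its last target.

## Working session

There is one attempt and no reset: what is moved stays moved. The work goes in short steps, Python scripts to look and compute and a tool call to move; the robot and the scene stay as the last step left them, time stands still between calls to the robot, and variables do not carry over. Pictures are saved under pics/ and viewed, and the job is handed in when it is done.

Besides the shell and the picture viewer there is one more tool, called as a command line: name --argument value ..., lists and objects as JSON in quotes. servo_tool: Moves the arm, as the interface text tells. Its arguments: {"type":"object","properties":{"steps":{"type":"array","items":{"type":"object","properties":{"linear":{"type":"array","items":{"type":"number"}},"twist":{"type":"array","items":{"type":"number"}},"gripper":{"type":"number"}}}},"squeeze":{"type":"number"}},"required":["steps"]}

```bash
mkdir -p pics; cat > h.py <<'E'
import numpy as np, cv2
from rig import manip
def grab(n,fn=None):
    f=manip.grab_frame(n)
    if fn: cv2.imwrite('pics/'+fn+'.png',f['frame'][:,:,::-1])
    f['f']=192/np.tan(np.radians(f['vertical_fov'])/2)
    return f
def cloud(f):
    z=f['range_z'];v,u=np.mgrid[:384,:512]
    P=np.stack([(u-f['cx'])/f['f']*z,(v-f['cy'])/f['f']*z,z],-1)
    T=f['pose'];return P@T[:3,:3].T+T[:3,3]
def ray(f,u,v,h):
    T=f['pose'];d=T[:3,:3]@np.array([(u-f['cx'])/f['f'],(v-f['cy'])/f['f'],1]);o=T[:3,3]
    return o+d*(h-o[2])/d[2]
E
python3 - <<'E'
from h import *
for n in ['top','scene']:
    f=grab(n,n+'0'); print(n,f['vertical_fov'],f['cx'],f['cy'],f['pose'].round(3).tolist())
    np.savez('pics/'+n+'0.npz',**f)
print(manip.observe())
E
```

```text
top 42.0339592585379 251.3633292744893 188.75510557553523 [[-0.006, -0.989, 0.149, 0.412], [-1.0, 0.008, 0.008, -0.0], [-0.009, -0.149, -0.989, 1.443], [0.0, 0.0, 0.0, 1.0]]
scene 52.31516879117555 252.8264087442827 191.9901111891255 [[-0.181, 0.739, -0.649, 1.294], [0.984, 0.135, -0.119, 0.144], [-0.0, -0.66, -0.751, 0.782], [0.0, 0.0, 0.0, 1.0]]
{'time': 0.1, 'joints': array([-1.45810824e+00,  2.45743264e-01,  1.55884729e+00, -1.94513350e-05,
        1.33871703e+00, -1.74099069e-01]), 'joint_vel': array([-2.01869666e-04, -2.10013430e-03, -2.88196420e-03,  3.05030100e-05,
       -1.99027514e-03, -1.50451025e-03]), 'effort': array([ 7.60467537e-04, -4.16916168e+01, -3.15525842e+01,  6.88008615e-02,
        3.09273682e-02, -3.83384349e-05]), 'position': array([ 0.18381217, -0.62295571,  0.22648024]), 'tool_rot': array([-8.57351814e-04,  9.89736060e-01,  1.42904848e-01,  1.68662200e-05]), 'contact_force': array([-1.00928655,  0.0447184 ,  0.75439773]), 'wrist_torque': array([ 0.04011073,  0.0512645 , -0.03858193]), 'finger_gap': 0.09409197981475424}
```

View pics/top0.png

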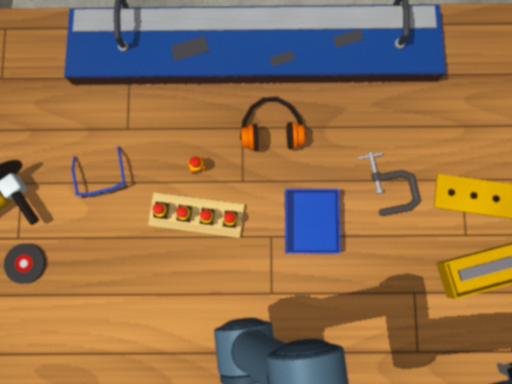

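View pics/scene0.png

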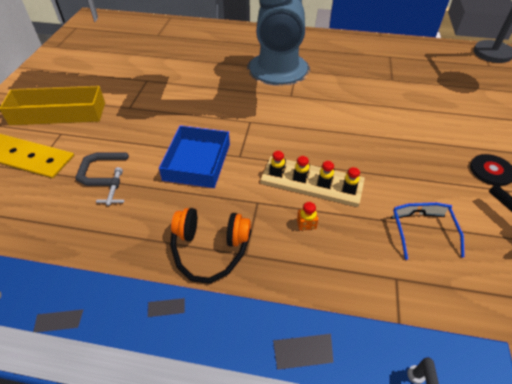

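The top view shows the rack with four red heads at about (160,209), (184,213), (207,215) and (230,217). The blue bin is at (314,221), and the orange decoy button, outside the rack, is at (196,163). Next I measure them.

```bash
python3 - <<'E'
from h import *
for n in ['top','scene']:
    f=dict(np.load(f'pics/{n}0.npz')); P=cloud(f); hsv=cv2.cvtColor(f['frame'],cv2.COLOR_RGB2HSV)
    red=((hsv[...,0]<6)|(hsv[...,0]>174))&(hsv[...,1]>170)&(hsv[...,2]>90)
    k,l,s,c=cv2.connectedComponentsWithStats(red.astype(np.uint8))
    for i in range(1,k):
        if s[i,4]<25: continue
        q=P[l==i]; q=q[q[:,2]>np.percentile(q[:,2],50)]
        print(n,'red',s[i],c[i].round(1),'med',np.median(P[l==i],0).round(4),'topz',np.percentile(P[l==i][:,2],[50,80,95]).round(4),'toppts',q.mean(0).round(4),'ray.075',ray(f,*c[i],.074).round(4))
    # bin
    b=(hsv[...,0]>105)&(hsv[...,0]<130)&(hsv[...,1]>150)&(P[...,0]<.75)&(abs(P[...,1])<.25)&(P[...,0]>.2)
    rim=b&(abs(P[...,2]-.05)<.006)
    q=P[rim][:,:2].astype(np.float32); r=cv2.minAreaRect(q); print(n,'bin rim',rim.sum(),r, 'fl',np.median(P[b],0))
    # rack
    w=(abs(P[...,2]-.016)<.005)&(P[...,1]>.05)&(P[...,1]<.5)&(P[...,0]>.2)&(P[...,0]<.55)
    k,l,s,c=cv2.connectedComponentsWithStats(w.astype(np.uint8)); i=1+np.argmax(s[1:,4])
    r=cv2.minAreaRect(P[l==i][:,:2].astype(np.float32)); print(n,'rack',s[i],r)
E
```

```text
top red [191 157   9   9  61] [194.7 161.3] med [0.6976 0.1674 0.0751] topz [0.0751 0.0769 0.0791] toppts [0.6992 0.1678 0.0771] ray.075 [0.6977 0.1683 0.074 ]
top red [154 203   9  10  65] [157.8 208. ] med [0.5661 0.2677 0.0794] topz [0.0794 0.0827 0.0841] toppts [0.5615 0.2598 0.1249] ray.075 [0.5671 0.2689 0.074 ]
top red [177 207   9   9  65] [181.  211.2] med [0.5574 0.2034 0.0809] topz [0.0809 0.0834 0.0868] toppts [0.5569 0.2033 0.0834] ray.075 [0.5576 0.2047 0.074 ]
top red [201 210   9   9  64] [205.1 214.4] med [0.5474 0.1376 0.0787] topz [0.0787 0.0808 0.0825] toppts [0.5427 0.1335 0.1234] ray.075 [0.5484 0.1379 0.074 ]
top red [225 213   9   9  66] [229.  216.8] med [0.5404 0.0718 0.0791] topz [0.0791 0.0819 0.0865] toppts [0.5326 0.0679 0.1643] ray.075 [0.5412 0.0723 0.074 ]
top red [ 15 254  18  18 175] [ 23.4 263. ] med [0.4195 0.6592 0.0128] topz [0.0128 0.0158 0.0184] toppts [0.4208 0.651  0.032 ] ray.075 [0.4192 0.6318 0.074 ]
top bin rim 168 ((0.5311830043792725, -0.15879997611045837), (0.14784136414527893, 0.1741311103105545), 89.41886138916016) fl [ 0.53119146 -
[... 741 characters left out ...]
0.0158] toppts [0.4221 0.659  0.0147] ray.075 [0.4916 0.6202 0.074 ]
scene red [348 167  12  11  96] [353.4 172.1] med [0.5742 0.2682 0.0777] topz [0.0777 0.0793 0.0809] toppts [0.5707 0.2686 0.0793] ray.075 [0.5714 0.2694 0.074 ]
scene red [303 202  13  12 109] [309.1 207.2] med [0.7058 0.1694 0.0743] topz [0.0743 0.0759 0.0768] toppts [0.7127 0.1685 0.0888] ray.075 [0.7057 0.1695 0.074 ]
scene bin rim 339 ((0.534523606300354, -0.15691344439983368), (0.14756351709365845, 0.18348094820976257), 89.47219848632812) fl [ 0.52776357 -0.16286996  0.00983244]
scene rack [283 159  13  15 127] ((0.5225335955619812, 0.10451902449131012), (0.027354570105671883, 0.054862312972545624), 86.94509887695312)
```

```bash
cat >> h.py <<'E'
from scipy.spatial.transform import Rotation as R
def st():
    s=manip.observe(); q=s['tool_rot']; s['R']=R.from_quat([q[1],q[2],q[3],q[0]]).as_matrix(); return s
def target_R(yaw): # tool y along rack x (world angle yaw), z down
    y=np.array([np.cos(yaw),np.sin(yaw),0]);z=np.array([0,0,-1.]);return np.stack([np.cross(y,z),y,z],1)
def plan(p,yaw,n):
    s=st();Rc=s['R'];pc=s['position'];Rt=target_R(yaw)
    rv=R.from_matrix(Rc.T@Rt).as_rotvec()
    print('t',s['time'],'pos',pc.round(4),'F',s['contact_force'].round(2),'gap',round(s['finger_gap'],4),'rotvec deg',np.degrees(rv).round(2))
    d=(np.array(p)-pc)/n
    for i in range(n):
        Ri=Rc@R.from_rotvec(rv*i/n).as_matrix()
        if n>1 and np.linalg.norm(rv)<.03 and i>0: break
        print(i,(Ri.T@d*100).round(3),np.degrees(rv/n).round(2))
E
python3 -c "
from h import *
plan([.543,.073,.21],-.129,20)"
```

```text
t 0.1 pos [ 0.1838 -0.623   0.2265] F [-1.01  0.04  0.75] gap 0.0941 rotvec deg [ -0.08  -0.07 -66.18]
0 [ 2.707 -2.829  0.088] [-0.   -0.   -3.31]
1 [ 2.866 -2.669  0.088] [-0.   -0.   -3.31]
2 [ 3.015 -2.499  0.087] [-0.   -0.   -3.31]
3 [ 3.154 -2.321  0.087] [-0.   -0.   -3.31]
4 [ 3.283 -2.135  0.087] [-0.   -0.   -3.31]
5 [ 3.401 -1.942  0.086] [-0.   -0.   -3.31]
6 [ 3.507 -1.742  0.086] [-0.   -0.   -3.31]
7 [ 3.602 -1.537  0.086] [-0.   -0.   -3.31]
8 [ 3.684 -1.326  0.085] [-0.   -0.   -3.31]
9 [ 3.755 -1.111  0.085] [-0.   -0.   -3.31]
10 [ 3.813 -0.893  0.085] [-0.   -0.   -3.31]
11 [ 3.858 -0.671  0.084] [-0.   -0.   -3.31]
12 [ 3.89  -0.448  0.084] [-0.   -0.   -3.31]
13 [ 3.91  -0.222  0.084] [-0.   -0.   -3.31]
14 [3.916 0.004 0.084] [-0.   -0.   -3.31]
15 [3.909 0.23  0.083] [-0.   -0.   -3.31]
16 [3.889 0.455 0.083] [-0.   -0.   -3.31]
17 [3.857 0.679 0.083] [-0.   -0.   -3.31]
18 [3.811 0.9   0.083] [-0.   -0.   -3.31]
19 [3.753 1.119 0.083] [-0.   -0.   -3.31]
```

servo_tool --steps '[{"linear": [2.7, -2.8, 0.1], "twist": [0, 0, -3.3], "gripper": -1}, {"linear": [2.9, -2.7, 0.1], "twist": [0, 0, -3.3], "gripper": -1}, {"linear": [3.0, -2.5, 0.1], "twist": [0, 0, -3.3], "gripper": -1}, {"linear": [3.2, -2.3, 0.1], "twist": [0, 0, -3.3], "gripper": -1}, {"linear": [3.3, -2.1, 0.1], "twist": [0, 0, -3.3], "gripper": -1}]' --squeeze 10

```text
time: 0.6
position: [0.275, -0.4479, 0.2219]
tool_rot: [-0.0, 0.959, 0.284, 0.0]
contact_force: [-0.1, -1.6, -0.5]
finger_gap: 0.0576
```

servo_tool --steps '[{"linear": [3.4, -1.9, 0.1], "twist": [0, 0, -3.3], "gripper": -1}, {"linear": [3.5, -1.7, 0.1], "twist": [0, 0, -3.3], "gripper": -1}, {"linear": [3.6, -1.5, 0.1], "twist": [0, 0, -3.3], "gripper": -1}, {"linear": [3.7, -1.3, 0.1], "twist": [0, 0, -3.3], "gripper": -1}, {"linear": [3.8, -1.1, 0.1], "twist": [0, 0, -3.3], "gripper": -1}]'

```text
time: 1.1
position: [0.3662, -0.275, 0.2171]
tool_rot: [-0.0, 0.908, 0.419, -0.0]
contact_force: [1.0, -0.3, -0.1]
finger_gap: 0.0176
```

servo_tool --steps '[{"linear": [3.8, -0.9, 0.1], "twist": [0, 0, -3.3], "gripper": -1}, {"linear": [3.9, -0.7, 0.1], "twist": [0, 0, -3.3], "gripper": -1}, {"linear": [3.9, -0.4, 0.1], "twist": [0, 0, -3.3], "gripper": -1}, {"linear": [3.9, -0.2, 0.1], "twist": [0, 0, -3.3], "gripper": -1}, {"linear": [3.9, 0, 0.1], "twist": [0, 0, -3.3], "gripper": -1}]'

```text
time: 1.6
position: [0.4567, -0.1012, 0.2122]
tool_rot: [-0.0, 0.838, 0.545, -0.0]
contact_force: [0.6, -0.1, 0.6]
finger_gap: 0.0006
```

```bash
python3 -c "
from h import *
plan([.543,.073,.21],-.129,5)"
```

```text
t 1.6 pos [ 0.4567 -0.1012  0.2122] F [ 0.64 -0.08  0.56] gap 0.0006 rotvec deg [-1.000e-02 -0.000e+00 -1.654e+01]
0 [3.884 0.164 0.044] [-0.   -0.   -3.31]
1 [3.868 0.388 0.044] [-0.   -0.   -3.31]
2 [3.839 0.61  0.044] [-0.   -0.   -3.31]
3 [3.798 0.831 0.044] [-0.   -0.   -3.31]
4 [3.743 1.049 0.044] [-0.   -0.   -3.31]
```

servo_tool --steps '[{"linear": [3.9, 0.2, 0], "twist": [0, 0, -3.3], "gripper": -1}, {"linear": [3.9, 0.4, 0], "twist": [0, 0, -3.3], "gripper": -1}, {"linear": [3.8, 0.6, 0], "twist": [0, 0, -3.3], "gripper": -1}, {"linear": [3.8, 0.8, 0], "twist": [0, 0, -3.3], "gripper": -1}, {"linear": [3.7, 1.0, 0], "twist": [0, 0, -3.3], "gripper": -1}]'

```text
time: 2.1
position: [0.5429, 0.0725, 0.2121]
tool_rot: [-0.0, 0.751, 0.66, -0.0]
contact_force: [-0.0, -0.2, 0.3]
finger_gap: 0.0004
```

```bash
python3 - <<'E'
from h import *
f=grab('wrist','w1'); np.savez('pics/w1.npz',**f); P=cloud(f)
plan([.543,.073,.12],-.129,1)
print(f['pose'].round(3).tolist())
hsv=cv2.cvtColor(f['frame'],cv2.COLOR_RGB2HSV)
red=((hsv[...,0]<6)|(hsv[...,0]>174))&(hsv[...,1]>170)&(hsv[...,2]>90)
k,l,s,c=cv2.connectedComponentsWithStats(red.astype(np.uint8))
for i in range(1,k):
    if s[i,4]<60: continue
    q=P[l==i];print(s[i],c[i].round(1),np.median(q,0).round(4),np.percentile(q[:,2],[5,50,80,95]).round(4),ray(f,*c[i],.075).round(4))
E
```

```text
t 2.15 pos [0.5443 0.0763 0.2122] F [-0.92  1.95  0.37] gap 0.0006 rotvec deg [ 0.03 -0.16  0.25]
0 [-0.366 -0.093  9.218] [ 0.03 -0.16  0.25]
[[0.992, -0.123, -0.036, 0.554], [-0.128, -0.952, -0.279, 0.153], [-0.0, 0.281, -0.96, 0.371], [0.0, 0.0, 0.0, 1.0]]
[235  10  36  36 968] [253.   27.7] [0.559  0.2061 0.081 ] [0.0177 0.081  0.082  0.0829] [0.559 0.207 0.075]
[401  32  38  35 880] [420.5  49.2] [0.6983 0.1725 0.0752] [0.0014 0.0752 0.0761 0.0769] [0.6976 0.1724 0.075 ]
[237  98  32  26 641] [252.3 110.8] [0.5499 0.1406 0.0789] [0.0747 0.0789 0.0797 0.0805] [0.5496 0.1404 0.075 ]
[238 170  32  28 638] [253.9 182.9] [0.543  0.0755 0.0795] [0.0746 0.0795 0.0805 0.0813] [0.5425 0.0743 0.075 ]
```

View pics/w1.png

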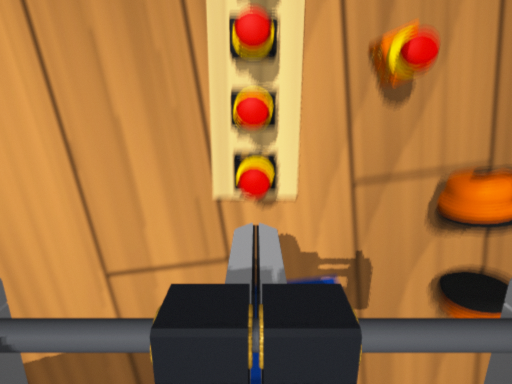

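The wrist view shows the rack heads at (254,183), (252,111) and (253,28), with the decoy at (420,49). The closed fingertips are near (256,235). I descend over well 1.

servo_tool --steps '[{"linear": [0, 0, 3], "gripper": -1}, {"linear": [0.2, 0, 4], "gripper": -1}, {"linear": [0, 0, 2.6], "gripper": -1}, {"linear": [0, 0, 0.8], "gripper": -1}, {"linear": [0, 0, 0], "gripper": -1}]'

```text
invalid input
```

```bash
python3 - <<'E'
from h import *
plan([.543,.0745,.1045],-.129,1)
E
```

```text
t 2.15 pos [0.5443 0.0763 0.2122] F [-0.92  1.95  0.37] gap 0.0006 rotvec deg [ 0.03 -0.16  0.25]
0 [-0.222 -0.112 10.769] [ 0.03 -0.16  0.25]
```

Every row needs a twist value.

servo_tool --steps '[{"linear": [0, 0, 3], "twist": [0, 0, 0], "gripper": -1}, {"linear": [0.2, 0, 4], "twist": [0, 0, 0], "gripper": -1}, {"linear": [0, 0, 2.6], "twist": [0, 0, 0], "gripper": -1}, {"linear": [0, 0, 0.8], "twist": [0, 0, 0], "gripper": -1}, {"linear": [0, 0, 0], "twist": [0, 0, 0], "gripper": -1}]'

```text
time: 2.65
position: [0.5421, 0.0728, 0.1073]
tool_rot: [-0.001, 0.752, 0.659, -0.001]
contact_force: [0.2, -0.3, -0.3]
finger_gap: 0.0007
```

```bash
python3 - <<'E'
from h import *
plan([.543,.0745,.1045],-.129,1)
E
```

```text
t 2.65 pos [0.5421 0.0728 0.1073] F [ 0.17 -0.26 -0.26] gap 0.0007 rotvec deg [-0.16  0.01 -0.18]
0 [0.184 0.07  0.281] [-0.16  0.01 -0.18]
```

servo_tool --steps '[{"linear": [0.1, 0, 0.1], "twist": [0, 0, 0], "gripper": -1}, {"linear": [0, 0, 0.1], "twist": [0, 0, 0], "gripper": -1}, {"linear": [0, 0, 0.04], "twist": [0, 0, 0], "gripper": -1}, {"linear": [0, 0, 0.02], "twist": [0, 0, 0], "gripper": -1}, {"linear": [0, 0, 0], "twist": [0, 0, 0], "gripper": -1}]'

```text
time: 3.15
position: [0.5434, 0.0737, 0.1063]
tool_rot: [0.0, 0.752, 0.659, 0.0]
contact_force: [-1.5, -0.8, 0.6]
finger_gap: 0.0005
```

servo_tool --steps '[{"linear": [0, 0, 0.05], "twist": [0, 0, 0], "gripper": -1}, {"linear": [0, 0, 0.05], "twist": [0, 0, 0], "gripper": -1}, {"linear": [0, 0, 0.0], "twist": [0, 0, 0], "gripper": -1}, {"linear": [0, 0, 0], "twist": [0, 0, 0], "gripper": -1}, {"linear": [0, 0, 0], "twist": [0, 0, 0], "gripper": -1}]'

```text
time: 3.65
position: [0.5431, 0.0738, 0.1048]
tool_rot: [-0.0, 0.752, 0.659, -0.0]
contact_force: [-0.2, 0.0, 0.4]
finger_gap: 0.0006
```

```bash
python3 - <<'E'
from h import *
plan([.543,.0745,.1045],-.129,1)
E
```

```text
t 3.65 pos [0.5431 0.0738 0.1048] F [-0.2   0.03  0.44] gap 0.0006 rotvec deg [-0.    0.   -0.18]
0 [ 0.071 -0.021  0.032] [-0.    0.   -0.18]
```

servo_tool --steps '[{"linear": [0.05, 0, 0.05], "twist": [0, 0, 0], "gripper": -1}, {"linear": [0, 0, 0.05], "twist": [0, 0, 0], "gripper": -1}, {"linear": [0, 0, 0.0], "twist": [0, 0, 0], "gripper": -1}, {"linear": [0, 0, 0], "twist": [0, 0, 0], "gripper": -1}, {"linear": [0, 0, 0], "twist": [0, 0, 0], "gripper": -1}]'

```text
time: 4.15
position: [0.5432, 0.0743, 0.1039]
tool_rot: [0.0, 0.752, 0.659, 0.0]
contact_force: [-0.1, -1.2, -0.0]
finger_gap: 0.0008
```

servo_tool --steps '[{"linear": [0, 0, 0.05], "twist": [0, 0, 0], "gripper": -1}, {"linear": [0, 0, 0.05], "twist": [0, 0, 0], "gripper": -1}, {"linear": [0, 0, 0.0], "twist": [0, 0, 0], "gripper": -1}, {"linear": [0, 0, 0], "twist": [0, 0, 0], "gripper": -1}, {"linear": [0, 0, 0], "twist": [0, 0, 0], "gripper": -1}]'

```text
time: 4.65
position: [0.5432, 0.0742, 0.1029]
tool_rot: [0.0, 0.752, 0.659, 0.0]
contact_force: [-0.8, -0.7, 0.3]
finger_gap: 0.0003
```

servo_tool --steps '[{"linear": [0, 0, 0.05], "twist": [0, 0, 0], "gripper": -1}, {"linear": [0, 0, 0.05], "twist": [0, 0, 0], "gripper": -1}, {"linear": [0, 0, 0.0], "twist": [0, 0, 0], "gripper": -1}, {"linear": [0, 0, 0], "twist": [0, 0, 0], "gripper": -1}, {"linear": [0, 0, 0], "twist": [0, 0, 0], "gripper": -1}]'

```text
time: 5.15
position: [0.5432, 0.0743, 0.1018]
tool_rot: [-0.0, 0.752, 0.659, -0.0]
contact_force: [0.4, -0.1, -0.2]
finger_gap: 0.0002
```

servo_tool --steps '[{"linear": [0, 0, 0.05], "twist": [0, 0, 0], "gripper": -1}, {"linear": [0, 0, 0.05], "twist": [0, 0, 0], "gripper": -1}, {"linear": [0, 0, 0.0], "twist": [0, 0, 0], "gripper": -1}, {"linear": [0, 0, 0], "twist": [0, 0, 0], "gripper": -1}, {"linear": [0, 0, 0], "twist": [0, 0, 0], "gripper": -1}]'

```text
time: 5.65
position: [0.5434, 0.0742, 0.1011]
tool_rot: [0.0, 0.752, 0.659, 0.0]
contact_force: [-0.3, 0.6, 1.8]
finger_gap: 0.0004
```

servo_tool --steps '[{"linear": [0, 0, 0.02], "twist": [0, 0, 0], "gripper": -1}, {"linear": [0, 0, 0.02], "twist": [0, 0, 0], "gripper": -1}, {"linear": [0, 0, 0.02], "twist": [0, 0, 0], "gripper": -1}, {"linear": [0, 0, 0], "twist": [0, 0, 0], "gripper": -1}, {"linear": [0, 0, 0], "twist": [0, 0, 0], "gripper": -1}]'

```text
time: 6.15
position: [0.5435, 0.0742, 0.1006]
tool_rot: [0.0, 0.752, 0.659, 0.0]
contact_force: [-0.4, 0.3, 5.3]
finger_gap: 0.0002
```

```bash
python3 - <<'E'
from h import *
plan([.543,.0745,.1045],-.129,1)
E
```

```text
t 6.15 pos [0.5435 0.0742 0.1006] F [-0.39  0.26  5.33] gap 0.0002 rotvec deg [ 0.04 -0.   -0.18]
0 [ 0.02  -0.052 -0.388] [ 0.04 -0.   -0.18]
```

servo_tool --steps '[{"linear": [0, 0, 0.02], "twist": [0, 0, 0], "gripper": -1}, {"linear": [0, 0, 0.02], "twist": [0, 0, 0], "gripper": -1}, {"linear": [0, 0, 0.02], "twist": [0, 0, 0], "gripper": -1}, {"linear": [0, 0, 0], "twist": [0, 0, 0], "gripper": -1}, {"linear": [0, 0, 0], "twist": [0, 0, 0], "gripper": -1}]'

```text
time: 6.65
position: [0.5428, 0.0742, 0.0991]
tool_rot: [-0.0, 0.752, 0.659, -0.0]
contact_force: [0.6, -0.4, 1.2]
finger_gap: 0.0006
```

Button 1 gave way: the force dropped from 5.3 to 1.2 N while the tool moved further down. I follow it down.

servo_tool --steps '[{"linear": [0, 0, 0.06], "twist": [0, 0, 0], "gripper": -1}, {"linear": [0, 0, 0.06], "twist": [0, 0, 0], "gripper": -1}, {"linear": [0, 0, 0.06], "twist": [0, 0, 0], "gripper": -1}, {"linear": [0, 0, 0.06], "twist": [0, 0, 0], "gripper": -1}, {"linear": [0, 0, 0], "twist": [0, 0, 0], "gripper": -1}]'

```text
time: 7.15
position: [0.543, 0.0743, 0.0971]
tool_rot: [-0.0, 0.752, 0.659, -0.0]
contact_force: [-0.2, -0.0, -0.2]
finger_gap: 0.0003
```

```bash
python3 - <<'E'
from h import *
plan([.543,.0745,.1045],-.129,1)
E
```

```text
t 7.15 pos [0.543  0.0743 0.0971] F [-0.21 -0.03 -0.17] gap 0.0003 rotvec deg [-0.02  0.   -0.18]
0 [ 0.023 -0.007 -0.743] [-0.02  0.   -0.18]
```

The force is now zero, so the latch pulled itself in. I lift, open the gripper and look.

servo_tool --steps '[{"linear": [0, 0, -1], "twist": [0, 0, 0], "gripper": -1}, {"linear": [0, 0, -3], "twist": [0, 0, 0], "gripper": 1}, {"linear": [0, 0, -3], "twist": [0, 0, 0], "gripper": 1}, {"linear": [-2, 0, -2], "twist": [0, 0, 0], "gripper": 1}, {"linear": [-2, 0, -1], "twist": [0, 0, 0], "gripper": 1}]'

```text
time: 7.65
position: [0.5392, 0.0343, 0.2008]
tool_rot: [0.002, 0.752, 0.659, 0.002]
contact_force: [0.2, 0.1, -0.9]
finger_gap: 0.029
```

servo_tool --steps '[{"linear": [0, 0, 0], "twist": [0, 0, 0], "gripper": 1}, {"linear": [0, 0, 0], "twist": [0, 0, 0], "gripper": 1}, {"linear": [0, 0, 0], "twist": [0, 0, 0], "gripper": 1}, {"linear": [0, 0, 0], "twist": [0, 0, 0], "gripper": 1}, {"linear": [0, 0, 0], "twist": [0, 0, 0], "gripper": 1}]'

```text
time: 8.15
position: [0.5376, 0.0352, 0.1965]
tool_rot: [-0.001, 0.752, 0.659, -0.0]
contact_force: [-1.8, 0.1, -1.0]
finger_gap: 0.0692
```

```bash
python3 - <<'E'
from h import *
f=grab('wrist','w2'); np.savez('pics/w2.npz',**f); P=cloud(f)
plan([.543,.0745,.12],-.129,1)
hsv=cv2.cvtColor(f['frame'],cv2.COLOR_RGB2HSV)
red=((hsv[...,0]<6)|(hsv[...,0]>174))&(hsv[...,1]>170)&(hsv[...,2]>90)
k,l,s,c=cv2.connectedComponentsWithStats(red.astype(np.uint8))
for i in range(1,k):
    if s[i,4]<60: continue
    q=P[l==i];print(s[i],c[i].round(1),np.median(q,0).round(4),np.percentile(q[:,2],[5,50,80,95]).round(4),ray(f,*c[i],.075).round(4))
w=(abs(P[...,2]-.016)<.005)&(abs(P[...,0]-.55)<.12)&(P[...,1]>.02)&(P[...,1]<.35)
w&=hsv[...,2]>150
k,l,s,c=cv2.connectedComponentsWithStats(w.astype(np.uint8)); i=1+np.argmax(s[1:,4])
q=P[l==i]; r=cv2.minAreaRect(q[:,:2].astype(np.float32)); print('rack',s[i],r,np.median(q[:,2]))
E
```

```text
t 8.2 pos [0.5377 0.0351 0.1967] F [ 0.85 -0.62 -0.44] gap 0.0731 rotvec deg [-0.06 -0.   -0.14]
0 [3.978 0.02  7.668] [-0.06 -0.   -0.14]
[413   0  43  25 833] [432.8  10. ] [0.6936 0.1614 0.0748] [0.0683 0.0748 0.0759 0.0767] [0.6939 0.1611 0.075 ]
[ 234   50   36   39 1093] [251.6  69.1] [0.5484 0.1363 0.0788] [0.0757 0.0788 0.0796 0.0804] [0.5484 0.1366 0.075 ]
[237 132  34  34 893] [253.6 148.5] [0.5415 0.0718 0.0744] [0.071  0.0744 0.0754 0.0762] [0.5415 0.0719 0.075 ]
rack [  204     0   103   173 11073] ((0.5481284856796265, 0.1194567158818245), (0.16445361077785492, 0.09627842158079147), 82.17284393310547) 0.017570528007404773
```

View pics/w2.png

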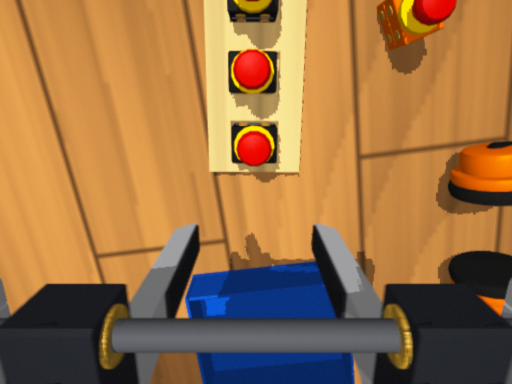

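The wrist view shows head 1 at (254,148). It now sits 5 mm lower (0.0744 against 0.0795 before), so it is clicked in. Head 2 at (252,69) is unchanged. I go for the grasp.

```bash
python3 - <<'E'
from h import *
plan([.5425,.073,.12],-.136,5)
E
```

```text
t 8.2 pos [0.5377 0.0351 0.1967] F [ 0.85 -0.62 -0.44] gap 0.0731 rotvec deg [-0.06 -0.    0.26]
0 [ 0.764 -0.002  1.534] [-0.01 -0.    0.05]
```

servo_tool --steps '[{"linear": [1.8, 0, 0.5], "twist": [0, 0, 0.25], "gripper": 1}, {"linear": [1.7, 0, 0.5], "twist": [0, 0, 0], "gripper": 1}, {"linear": [0.3, 0, 2], "twist": [0, 0, 0], "gripper": 1}, {"linear": [0, 0, 2.7], "twist": [0, 0, 0], "gripper": 1}, {"linear": [0, 0, 2], "twist": [0, 0, 0], "gripper": 1}]'

```text
time: 8.7
position: [0.5424, 0.0728, 0.1186]
tool_rot: [-0.0, 0.753, 0.658, -0.0]
contact_force: [-0.1, -0.6, -0.0]
finger_gap: 0.0938
```

servo_tool --steps '[{"linear": [0, 0, 0], "twist": [0, 0, 0], "gripper": 1}, {"linear": [0, 0, 0], "twist": [0, 0, 0], "gripper": 1}, {"linear": [0, 0, 0], "twist": [0, 0, 0], "gripper": 1}, {"linear": [0, 0, 0], "twist": [0, 0, 0], "gripper": 1}, {"linear": [0, 0, 0], "twist": [0, 0, 0], "gripper": 1}]'

```text
time: 9.2
position: [0.5436, 0.0722, 0.1213]
tool_rot: [0.001, 0.754, 0.657, 0.001]
contact_force: [-0.2, 0.0, -0.3]
finger_gap: 0.0938
```

```bash
python3 - <<'E'
from h import *
plan([.5425,.073,.042],-.136,5)
E
```

```text
t 9.2 pos [0.5436 0.0722 0.1213] F [-0.24  0.   -0.29] gap 0.0938 rotvec deg [ 0.1  -0.01 -0.03]
0 [ 0.012 -0.028  1.586] [ 0.02 -0.   -0.01]
```

servo_tool --steps '[{"linear": [0.1, 0, 1.5], "twist": [0, 0, 0], "gripper": 1}, {"linear": [0, 0, 2], "twist": [0, 0, 0], "gripper": 1}, {"linear": [0, 0, 2], "twist": [0, 0, 0], "gripper": 1}, {"linear": [0, 0, 1], "twist": [0, 0, 0], "gripper": 1}, {"linear": [0, 0, 0.5], "twist": [0, 0, 0], "gripper": 1}]'

```text
time: 9.7
position: [0.5422, 0.0733, 0.0486]
tool_rot: [-0.001, 0.754, 0.657, -0.001]
contact_force: [-0.1, -0.3, -0.5]
finger_gap: 0.0943
```

servo_tool --steps '[{"linear": [0, 0, 0.3], "twist": [0, 0, 0], "gripper": 1}, {"linear": [0, 0, 0.2], "twist": [0, 0, 0], "gripper": 1}, {"linear": [0, 0, 0.1], "twist": [0, 0, 0], "gripper": 1}, {"linear": [0, 0, 0], "twist": [0, 0, 0], "gripper": 1}, {"linear": [0, 0, 0], "twist": [0, 0, 0], "gripper": 1}]'

```text
time: 10.2
position: [0.5435, 0.0732, 0.0447]
tool_rot: [0.0, 0.754, 0.657, 0.0]
contact_force: [0.1, 0.8, 0.1]
finger_gap: 0.0939
```

```bash
python3 - <<'E'
from h import *
plan([.5425,.073,.042],-.136,1)
E
```

```text
t 10.2 pos [0.5435 0.0732 0.0447] F [0.14 0.84 0.08] gap 0.0939 rotvec deg [ 0.05 -0.   -0.02]
0 [-0.036 -0.096  0.273] [ 0.05 -0.   -0.02]
```

servo_tool --steps '[{"linear": [0, 0, 0.2], "twist": [0, 0, 0], "gripper": 1}, {"linear": [0, 0, 0], "twist": [0, 0, 0], "gripper": 0}, {"linear": [0, 0, 0], "twist": [0, 0, 0], "gripper": -1}, {"linear": [0, 0, 0], "twist": [0, 0, 0], "gripper": -1}, {"linear": [0, 0, 0], "twist": [0, 0, 0], "gripper": -1}]' --squeeze 25

```text
time: 10.7
position: [0.5432, 0.0732, 0.0423]
tool_rot: [0.0, 0.754, 0.657, 0.0]
contact_force: [0.0, 0.0, 0.7]
finger_gap: 0.065
```

servo_tool --steps '[{"linear": [0, 0, 0], "twist": [0, 0, 0], "gripper": -1}, {"linear": [0, 0, 0], "twist": [0, 0, 0], "gripper": -1}, {"linear": [0, 0, 0], "twist": [0, 0, 0], "gripper": -1}, {"linear": [0, 0, 0], "twist": [0, 0, 0], "gripper": -1}, {"linear": [0, 0, 0], "twist": [0, 0, 0], "gripper": -1}]'

```text
time: 11.2
position: [0.5429, 0.0733, 0.0422]
tool_rot: [-0.0, 0.754, 0.657, -0.0]
contact_force: [-1.5, -0.4, 1.1]
finger_gap: 0.0441
```

```bash
python3 - <<'E'
from h import *
plan([.5425,.073,.042],-.136,1)
E
```

```text
t 11.2 pos [0.5429 0.0733 0.0422] F [-1.5  -0.44  1.14] gap 0.0441 rotvec deg [-0.04 -0.   -0.03]
0 [-0.037 -0.037  0.024] [-0.04 -0.   -0.03]
```

The gripper holds at 44.1 mm, which matches the block. I lift.

servo_tool --steps '[{"linear": [0, 0, -0.3], "twist": [0, 0, 0], "gripper": -1}, {"linear": [0, 0, -0.8], "twist": [0, 0, 0], "gripper": -1}, {"linear": [0, 0, -1.5], "twist": [0, 0, 0], "gripper": -1}, {"linear": [0, 0, -2.5], "twist": [0, 0, 0], "gripper": -1}, {"linear": [0, 0, -3], "twist": [0, 0, 0], "gripper": -1}]'

```text
time: 11.7
position: [0.5426, 0.0733, 0.1244]
tool_rot: [-0.0, 0.754, 0.657, -0.0]
contact_force: [0.7, -0.1, -1.2]
finger_gap: 0.0437
```

servo_tool --steps '[{"linear": [0, 0, -2], "twist": [0, 0, 0], "gripper": -1}, {"linear": [0, 0, -1], "twist": [0, 0, 0], "gripper": -1}, {"linear": [-1, 0, 0], "twist": [0, 0, 0], "gripper": -1}, {"linear": [-2, 0, 0], "twist": [0, 0, 0], "gripper": -1}, {"linear": [-3, 0, 0], "twist": [0, 0, 0], "gripper": -1}]'

```text
time: 12.2
position: [0.5339, 0.0136, 0.152]
tool_rot: [-0.001, 0.753, 0.658, -0.001]
contact_force: [-0.3, -0.6, -2.4]
finger_gap: 0.044
```

```bash
python3 - <<'E'
from h import *
plan([.532,-.159,.15],0,8)
E
```

```text
t 12.2 pos [0.5339 0.0136 0.152 ] F [-0.32 -0.59 -2.39] gap 0.044 rotvec deg [-0.13 -0.01 -7.71]
0 [-2.141  0.266  0.024] [-0.02 -0.   -0.96]
1 [-2.145  0.23   0.024] [-0.02 -0.   -0.96]
2 [-2.148  0.194  0.024] [-0.02 -0.   -0.96]
3 [-2.151  0.158  0.024] [-0.02 -0.   -0.96]
4 [-2.154  0.121  0.024] [-0.02 -0.   -0.96]
5 [-2.155  0.085  0.025] [-0.02 -0.   -0.96]
6 [-2.157  0.049  0.025] [-0.02 -0.   -0.96]
7 [-2.157  0.013  0.025] [-0.02 -0.   -0.96]
```

servo_tool --steps '[{"linear": [-3.5, 0.4, 0], "twist": [0, 0, -1.5], "gripper": -1}, {"linear": [-3.5, 0.3, 0], "twist": [0, 0, -1.5], "gripper": -1}, {"linear": [-3.5, 0.3, 0], "twist": [0, 0, -1.5], "gripper": -1}, {"linear": [-3, 0.1, 0], "twist": [0, 0, -1.5], "gripper": -1}, {"linear": [-2, 0, 0], "twist": [0, 0, -1.5], "gripper": -1}]'

```text
time: 12.7
position: [0.5307, -0.1439, 0.1518]
tool_rot: [-0.001, 0.709, 0.705, -0.001]
contact_force: [0.1, 0.7, -2.0]
finger_gap: 0.0437
```

servo_tool --steps '[{"linear": [-1, 0, 0], "twist": [0, 0, 0], "gripper": -1}, {"linear": [-0.5, 0, 0], "twist": [0, 0, 0], "gripper": -1}, {"linear": [0, 0, 0], "twist": [0, 0, 0], "gripper": -1}, {"linear": [0, 0, 0], "twist": [0, 0, 0], "gripper": -1}, {"linear": [0, 0, 0], "twist": [0, 0, 0], "gripper": -1}]'

```text
time: 13.2
position: [0.5319, -0.1558, 0.1531]
tool_rot: [-0.0, 0.709, 0.706, -0.0]
contact_force: [-0.4, 0.1, -1.2]
finger_gap: 0.0439
```

```bash
python3 - <<'E'
from h import *
plan([.532,-.159,.043],0,5)
grab('wrist','w3')
f=grab('top','t3'); P=cloud(f); hsv=cv2.cvtColor(f['frame'],cv2.COLOR_RGB2HSV)
E
```

```text
t 13.2 pos [ 0.5319 -0.1558  0.1531] F [-0.38  0.09 -1.2 ] gap 0.0439 rotvec deg [-0.01 -0.01 -0.26]
0 [-0.065  0.003  2.203] [-0.   -0.   -0.05]
```

View pics/w3.png

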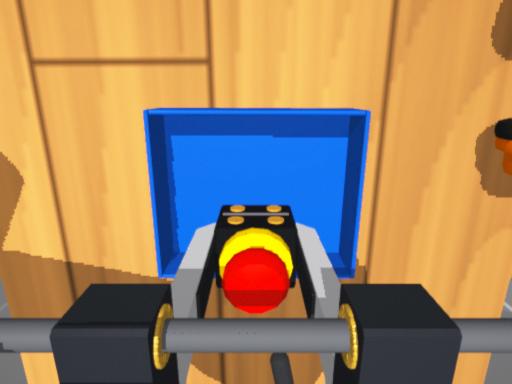

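The wrist view shows the button held upright at (256,270), with the bin below it from u 145 to 370. I lower it.

servo_tool --steps '[{"linear": [-0.3, 0, 2], "twist": [0, 0, 0], "gripper": -1}, {"linear": [0, 0, 3], "twist": [0, 0, 0], "gripper": -1}, {"linear": [0, 0, 3], "twist": [0, 0, 0], "gripper": -1}, {"linear": [0, 0, 1.5], "twist": [0, 0, 0], "gripper": -1}, {"linear": [0, 0, 0.7], "twist": [0, 0, 0], "gripper": -1}]'

```text
time: 13.8
position: [0.5311, -0.1589, 0.0497]
tool_rot: [-0.001, 0.709, 0.705, -0.0]
contact_force: [-0.3, 0.5, -2.4]
finger_gap: 0.0442
```

servo_tool --steps '[{"linear": [0, 0, 0.3], "twist": [0, 0, 0], "gripper": -1}, {"linear": [0, 0, 0.2], "twist": [0, 0, 0], "gripper": -1}, {"linear": [0, 0, 0.2], "twist": [0, 0, 0], "gripper": -1}, {"linear": [0, 0, 0], "twist": [0, 0, 0], "gripper": -1}, {"linear": [0, 0, 0], "twist": [0, 0, 0], "gripper": -1}]'

```text
time: 14.3
position: [0.5323, -0.1598, 0.0449]
tool_rot: [0.001, 0.709, 0.705, 0.0]
contact_force: [0.5, -0.1, -1.3]
finger_gap: 0.0441
```

servo_tool --steps '[{"linear": [0, 0, 0.1], "twist": [0, 0, 0], "gripper": -1}, {"linear": [0, 0, 0.1], "twist": [0, 0, 0], "gripper": -1}, {"linear": [0, 0, 0.1], "twist": [0, 0, 0], "gripper": -1}, {"linear": [0, 0, 0], "twist": [0, 0, 0], "gripper": -1}, {"linear": [0, 0, 0], "twist": [0, 0, 0], "gripper": -1}]'

```text
time: 14.8
position: [0.5319, -0.1597, 0.0413]
tool_rot: [0.0, 0.709, 0.705, -0.0]
contact_force: [0.1, -0.3, -1.5]
finger_gap: 0.0439
```

servo_tool --steps '[{"linear": [0, 0, 0.04], "twist": [0, 0, 0], "gripper": -1}, {"linear": [0, 0, 0.03], "twist": [0, 0, 0], "gripper": -1}, {"linear": [0, 0, 0.0], "twist": [0, 0, 0], "gripper": -1}, {"linear": [0, 0, 0], "twist": [0, 0, 0], "gripper": -1}, {"linear": [0, 0, 0], "twist": [0, 0, 0], "gripper": -1}]'

```text
time: 15.3
position: [0.532, -0.1597, 0.0412]
tool_rot: [-0.0, 0.709, 0.705, -0.0]
contact_force: [-2.8, 1.5, 4.8]
finger_gap: 0.0442
```

The button touches the bin floor (+4.8 N at z 0.0412, where 0.041 was expected). I release it and retreat.

servo_tool --steps '[{"linear": [0, 0, 0], "twist": [0, 0, 0], "gripper": 0.3}, {"linear": [0, 0, 0], "twist": [0, 0, 0], "gripper": 1}, {"linear": [0, 0, 0], "twist": [0, 0, 0], "gripper": 1}, {"linear": [0, 0, 0], "twist": [0, 0, 0], "gripper": 1}, {"linear": [0, 0, 0], "twist": [0, 0, 0], "gripper": 1}]'

```text
time: 15.8
position: [0.5319, -0.1597, 0.0404]
tool_rot: [-0.0, 0.709, 0.705, -0.0]
contact_force: [0.2, -0.8, -0.0]
finger_gap: 0.081
```

servo_tool --steps '[{"linear": [0, 0, 0], "twist": [0, 0, 0], "gripper": 1}, {"linear": [0, 0, 0], "twist": [0, 0, 0], "gripper": 1}, {"linear": [0, 0, -0.5], "twist": [0, 0, 0], "gripper": 1}, {"linear": [0, 0, -1.5], "twist": [0, 0, 0], "gripper": 1}, {"linear": [0, 0, -3], "twist": [0, 0, 0], "gripper": 1}]'

```text
time: 16.3
position: [0.5305, -0.159, 0.09]
tool_rot: [-0.002, 0.709, 0.705, -0.001]
contact_force: [0.3, 0.3, -0.5]
finger_gap: 0.094
```

servo_tool --steps '[{"linear": [0, 0, -4], "twist": [0, 0, 0], "gripper": 1}, {"linear": [0, 0, -4], "twist": [0, 0, 0], "gripper": 1}, {"linear": [-3, 0, -4], "twist": [0, 0, 0], "gripper": 1}, {"linear": [-4, 0, -2], "twist": [0, 0, 0], "gripper": 1}, {"linear": [-4, 0, -1], "twist": [0, 0, 0], "gripper": 1}]'

```text
time: 16.8
position: [0.5324, -0.2713, 0.2458]
tool_rot: [0.004, 0.709, 0.706, 0.0]
contact_force: [-0.3, 0.5, -0.4]
finger_gap: 0.094
```

servo_tool --steps '[{"linear": [-4, 0, 0], "twist": [0, 0, 0], "gripper": 1}, {"linear": [-3, 0, 0], "twist": [0, 0, 0], "gripper": 1}, {"linear": [-2, 0, 0], "twist": [0, 0, 0], "gripper": 1}, {"linear": [0, 0, 0], "twist": [0, 0, 0], "gripper": 1}, {"linear": [0, 0, 0], "twist": [0, 0, 0], "gripper": 1}]'

```text
time: 17.3
position: [0.5308, -0.3589, 0.2408]
tool_rot: [-0.0, 0.709, 0.705, 0.0]
contact_force: [0.2, 0.4, -0.3]
finger_gap: 0.0939
```

```bash
python3 - <<'E'
from h import *
plan([.532,-.159,.043],0,1)
for n in ['top','scene']:
    f=grab(n,n+'4'); P=cloud(f); hsv=cv2.cvtColor(f['frame'],cv2.COLOR_RGB2HSV)
    red=((hsv[...,0]<6)|(hsv[...,0]>174))&(hsv[...,1]>170)&(hsv[...,2]>90)
    k,l,s,c=cv2.connectedComponentsWithStats(red.astype(np.uint8))
    for i in range(1,k):
        if s[i,4]>25: print(n,c[i].round(1),np.median(P[l==i],0).round(4))
E
```

```text
t 17.3 pos [ 0.5308 -0.3589  0.2408] F [ 0.16  0.44 -0.34] gap 0.0939 rotvec deg [-0.   -0.04 -0.31]
0 [1.9976e+01 8.0000e-03 1.9790e+01] [-0.   -0.04 -0.31]
top [194.6 161.2] [0.698  0.1673 0.075 ]
top [157.8 207.9] [0.5667 0.268  0.0784]
top [181.  211.3] [0.5572 0.2038 0.0805]
top [205.1 214.4] [0.5486 0.1375 0.0784]
top [314.2 219.8] [ 0.5311 -0.1613  0.0733]
top [ 23.4 262.9] [0.4197 0.6598 0.0136]
scene [193.7 143.9] [ 0.5403 -0.1577  0.0721]
scene [302.5 160.5] [0.5551 0.1392 0.0773]
scene [327.7 165.5] [0.5652 0.2038 0.0793]
scene [493.4 167.7] [0.4232 0.6605 0.0138]
scene [353.3 172. ] [0.5753 0.268  0.0777]
scene [309.1 207.2] [0.7049 0.1693 0.0742]
```

View pics/scene4.png

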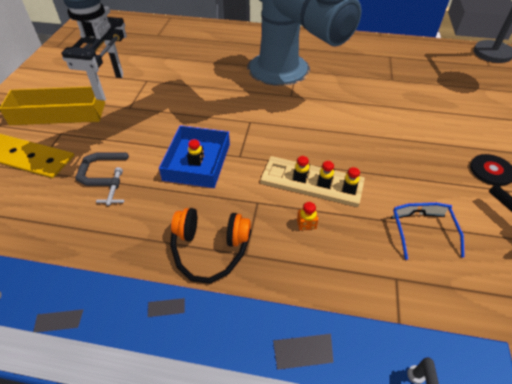

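View pics/top4.png

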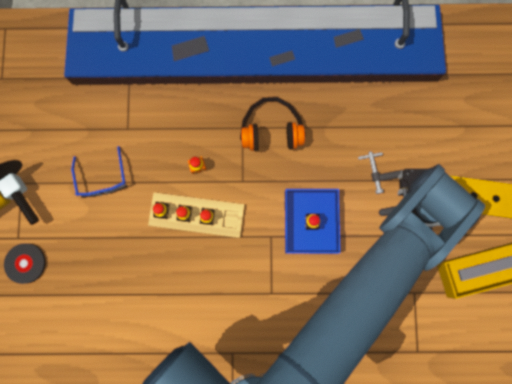

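Both views show the clicked-in button standing in the bin at top (314,220). The three sound buttons have not moved and their heads are still out. The arm is clear at z 0.24, so I hand the job in.

```bash
python3 -c "
from rig import manip
print(manip.finish_job())"
```

```text
the job is handed in; nothing more can be done
None
```

The worn button was in well 1, and it now stands clicked in, in the blue scrap bin. The job was handed in at about 17 s of the 61 s allowed.

- **Finding it:** The first head I pushed held 5.3 N, then gave way on the next 0.6 mm. I followed it down until the force fell to zero. After I lifted off, the wrist camera showed the head about 5 mm lower (0.0744 m against 0.0795 m before), so it had stayed in. The highest force I read on the head was 5.3 N.
- **Moving it:** I gripped the block at 44.1 mm and lifted it out. I set it on the bin floor, touching down at about 5 N.
- **Last checks:** The top and scene cameras both show it upright in the bin, at about (0.53, -0.16) m. The heads in wells 2, 3 and 4 are within about 1 mm of where they were at the start, still out. The ear defenders, glasses and decoy button look undisturbed. The C-clamp looks unmoved in the scene view but was partly hidden by the arm in the last top view.

I did not push the other three buttons, because only one is worn and the first one tested was it. No check failed or disagreed. The cameras differ by up to about 9 mm in x on the heads, but the finger contact and the grip confirmed the positions.

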